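Set up the coverslip staining jar on the stirrer

ROBOT

A 6-joint arm with a two-finger parallel gripper is mounted at the origin on the work surface. World frame = base frame: x ahead of the robot, y to its left, z up, the work surface at z = 0. Lengths are in m, angles in degrees, forces in N, time in s.
With the tool pointing down it reaches from about 0.275 to 0.85 m from the base axis. Payload 19 kg.
Tool frame: the origin (TCP) lies between the finger pads; the fingertips stand 8 mm ahead of it and the grasp point (between the pads) lies 11 mm behind it; z points along the fingers, y is the line along which they close (so a half turn about z gives the same grasp; the last joint's range is limited). The gripper opens to 85 mm and grips with 20 to 120 N. Pads are 22 mm wide; open, the fingers measure 114 mm over their backs; the gripper's body (76 mm by 85 mm) begins 54 mm behind the grasp point. The pads swing forward as they close: fully open they stand 13 mm farther back than shut.
Start: joints at [-76.433, 8.623, 82.357, -0, 89.026, -7.678], TCP at [0.208, -0.536, 0.239] pointing down, gripper open.
Joint ranges: [-160.23, 160.23], [-39.13, 120.54], [6.94, 153.29], [-79.49, 259.48], [9.18, 160.14], [-161.06, 161.06]. Speed limits (degrees/s): [108.29, 108.29, 127.2, 172.46, 172.46, 172.46].

INTERFACE

Orientations are given as [roll, pitch, yaw] about the fixed x, y, z axes, in that order (R = Rz(yaw) Ry(pitch) Rx(roll)).
In Python, from workcell import arm gives the robot as it stands.
- The arm moves only by the tool servo_tool, never from a script. Its argument "rows" is text: rows parted by semicolons, each of 5 numbers parted by spaces: the finger opening in m, from 0 to 0.0854, then the shift along the tool's x, y, z in m, then the turn about the tool's z in degrees. A call has 1 to 8 rows; each row shifts and turns the commanded pose from where the row before left it, along the tool's axes as they then stand; what a row does not reach is not made up. A row lasts 1/12 s, in which the tool goes at most 41.7 mm and 7.16 degrees, less where a joint would pass 70% of its speed; a pose out of reach is approached as far as the arm can. A call with a gripper value outside its range is refused whole. The fingers move at their own pace and stop on an object; the grip force is fixed at half the most. Time passes only in rows, so rows that do not move let the fingers close. It gives the time, the measured TCP pose, the force, the opening and the grip force at its end, in the units of the state.
- arm.read_state(): the state, without advancing time (a new reading comes with each control period).
- arm.read_camera(name): name is "scene" or "side" or "wrist"; returns the picture (420x560x3 uint8, red, green, blue); there is no depth.
- arm.camera_params(name): a dict with "camera_matrix" (3x3 intrinsics, pixels), "rvec" (rotation vector, rad) and "tvec" (3), from world to camera coordinates, as OpenCV has them; the wrist camera has in their place "hand_eye" (4x4, takes a point from camera to tool coordinates, whose origin is the TCP and whose axes are the flange's). Camera axes: x right, y down, z forward; pixel columns grow to the right and rows downward; lengths in m; the calibration is good to about 2 mm. A picture is of the moment at which its call begins: read the wrist's pose just before it. camera_params takes no time and is no camera call.
- arm.finish_job(): hands the job in; it is judged then, once.
Trained networks look in the newest picture that a camera, given by its name, has taken for a name from the list of things; names that differ only in an ending like _2 or _b are one class to them, and where a whole thing is asked for, a point or a joint stands for the part that bears it (a point fixed in the world has none). Each returns a list of dicts, best first, with "conf" (0 to 1); they miss things now and then, are a little off and sometimes report something else, mostly with a low value. They report only what shows in the picture. A call takes as long as a camera call. They do not tell look-alikes from the thing itself.
- arm.spot_in(query, camera): "centre" ([x, y, z] in m, in the coordinates of the camera as it stood for that picture, good to about 4 mm: the middle of the surface that is visible of it).
- arm.tip_of(query, camera): "centre" ([x, y, z] in m, in the coordinates of the camera as it stood for that picture, good to about 4 mm: a listed point, or the origin of a listed thing).
The state is a dict: "clock": time; "joint_pos": joint angles; "dq": joint speeds; "tau": joint torques, N m; "tcp_pos": TCP position; "tool_rot": TCP orientation; "force": force on the tool from outside, world axes, zero at the start; "torque": the same for the moment, N m; "grip_width": finger opening in m; "grasp_force": force on a finger pad.
Only numpy, scipy, OpenCV 4.12 (cv2) and the standard library are available. Lean on these libraries where they do the work, as an engineer would, in place of code of your own. Each camera call takes 0.05 s, during which the arm holds its last target. There are 200 camera calls.

TASK

Set up the coverslip stain on the magnetic stirrer, one piece after the other from the bottom up: stand the shallow steel dish in the middle of the stirrer's round plate, the white jar upright in the dish, lower the coverslip rack gently by its stem into the jar, and last put the white cap squarely on the jar's rim, over the stem. Keep the rack upright all the time, and leave the small steel cup and the lidded specimen pot where they stand.

Things in the scene. Friction and masses are not known exactly. Their poses are not given: they have to be found in the camera images.
- plate_centre (a point): Centre of the upper face of the stirrer's round bare steel plate (96 mm across, top 50 mm above the bench). The stirrer is a fixed white box, 150 x 120 mm, 42 mm high, with a black knob and display strip on its front; the plate centre lies 18 mm behind the box's middle. x points to the stirrer's rear, away from the knob, z up.
- dry_block: Bystander: dry block heater, not wanted for this job. A fixed white box of the same size as the stirrer, with a SQUARE aluminium block full of small holes on it (90 mm, top 57 mm above the bench). Origin at the middle of its underside; x points to its rear, z up.
- dish_centre (a point): Shallow round steel dish with a flat floor and straight wall, open upward: outside diameter 68 mm, inside 63 mm, 18 mm high, floor 3 mm thick, 80 g. The point is on its axis half-way up, 9 mm above its underside; z is up along its axis. It can be gripped across the outside.
- jar_centre (a point): Straight round white ceramic jar, open at the top: outside diameter 54 mm, inside 46 mm, 66 mm high, floor 5 mm thick, 130 g. The point is on its axis half-way up, 33 mm above its underside; z is up. Grip it across the outside in its upper part, so that the fingertips stay clear of the dish's 18 mm wall (4.5 mm of play all round in the dish).
- rack_stem (a point): Coverslip rack standing upright, 60 g: round steel foot, diameter 34 mm, small glass coverslips (up to 31 mm high) and a round steel stem, diameter 12 mm, 98 mm high in all. The point is on the stem's axis 83 mm above the foot's underside, 15 mm below the stem's top: grip here. z is up. In the jar the foot has 6 mm of play all round and the stem rises 37 mm above the jar's rim.
- lid_centre (a point): White plastic cap for the jar, standing closed side up (plain flat top): cylinder 58 mm in diameter, 48 mm high, 70 g, hollow from below (bore diameter 40 mm, 43 mm deep). The point is on its axis half-way up, 24 mm above its underside; z is up. Its flat lower edge just rests on the jar's rim, with no step; the stem stands inside the bore. Grip across the outside.
- cup_centre (a point): Bystander, to be left alone: small steel cup widening upward, 54 mm across the mouth, 30 mm high, loose. The point is on its axis half-way up.
- pot_centre (a point): Bystander, to be left alone: clear specimen pot with a grey lid and a paper label, 48 mm across, 55 mm high, loose. The point is on its axis half-way up.
There are look-alikes about, which are no part of the job. Leave any purple or turquoise look-alike of the part that bears rack_stem alone.

How it is judged:
By the outcome, as a careful person would: the job done as asked, in the order asked, and still so for the second after the job is handed in, with the robot touching nothing.
It also fails if it takes over 112 s, if anything falls off the work surface, if the arm or the gripper's body presses on something with over 40 N, if the wrist force passes 120 N, or if a joint passes its speed limit or range.

## Working session

There is one attempt and no reset: what is moved stays moved. The work goes in short steps, Python scripts to look and compute and a tool call to move; the robot and the scene stay as the last step left them, time stands still between calls to the robot, and variables do not carry over. Pictures are saved under pics/ and viewed, at most 14 in all, crops included, and the job is handed in when it is done.

Besides the shell and the picture viewer there is one more tool, called after "Request:" as name(argument=value, ...) on one line, values as JSON. servo_tool: Moves the arm, as the interface text tells. Its arguments: {"type":"object","properties":{"rows":{"type":"string"}},"required":["rows"]}

```bash
mkdir -p pics
cat > h.py <<'E'
from workcell import arm
import numpy as np, cv2
from scipy.spatial.transform import Rotation as R
def toworld(c,p,st=None):
    k=arm.camera_params(c); p=np.array(p,float)
    if c=="wrist":
        st=st or arm.read_state(); H=np.array(k["hand_eye"]); q=H[:3,:3]@p+H[:3,3]
        return R.from_euler('xyz',st["tool_rot"],degrees=True).as_matrix()@q+np.array(st["tcp_pos"])
    M=cv2.Rodrigues(np.array(k["rvec"],float))[0]; return M.T@(p-np.array(k["tvec"],float).ravel())
def ray(c,uv,z,st=None):
    k=arm.camera_params(c); d=np.linalg.inv(np.array(k["camera_matrix"]))@[uv[0],uv[1],1]
    o=toworld(c,[0,0,0],st); e=toworld(c,d,st)-o
    return o+e*(z-o[2])/e[2]
def pic(c,n):
    im=arm.read_camera(c); cv2.imwrite(f"pics/{n}.png",np.ascontiguousarray(im[:,:,::-1])); return im
def tips(c,names):
    for n in names:
        for d in arm.tip_of(n,c)[:4]: print(c,n,round(d["conf"],2),np.round(toworld(c,d["centre"]),3))
E
python3 - <<'E'
from h import *
np.set_printoptions(suppress=True)
N=["plate_centre","dry_block","dish_centre","jar_centre","rack_stem","lid_centre","cup_centre","pot_centre"]
for c in("scene","side"):
    pic(c,c+"0"); tips(c,N)
s=arm.read_state(); print(s["clock"],s["tcp_pos"],s["tool_rot"],s["grip_width"])
E
```

```text
scene plate_centre 0.88 [0.652 0.194 0.054]
scene dry_block 0.87 [ 0.62  -0.173  0.003]
scene dish_centre 0.71 [0.464 0.271 0.012]
scene rack_stem 0.87 [ 0.549 -0.005  0.086]
scene rack_stem 0.78 [ 0.477 -0.016  0.086]
scene rack_stem 0.64 [0.539 0.061 0.087]
scene rack_stem 0.6 [0.395 0.02  0.084]
scene lid_centre 0.82 [0.434 0.125 0.026]
scene cup_centre 0.78 [ 0.457 -0.134  0.013]
scene pot_centre 0.92 [0.678 0.007 0.027]
scene pot_centre 0.4 [0.468 0.275 0.01 ]
side plate_centre 0.95 [0.647 0.196 0.048]
side dry_block 0.71 [ 0.615 -0.175  0.001]
side dish_centre 0.71 [0.464 0.276 0.007]
side jar_centre 0.77 [ 0.467 -0.285  0.036]
side rack_stem 0.83 [ 0.546 -0.005  0.084]
side rack_stem 0.75 [ 0.478 -0.014  0.085]
side rack_stem 0.64 [0.535 0.066 0.081]
side rack_stem 0.6 [0.398 0.018 0.087]
side lid_centre 0.86 [0.439 0.125 0.025]
side cup_centre 0.69 [ 0.453 -0.131  0.017]
side pot_centre 0.76 [0.677 0.004 0.026]
side pot_centre 0.48 [ 0.475 -0.012  0.085]
0.9 [ 0.20830324 -0.53591465  0.23927874] [-179.9943804     0.00164044   21.24213462] 0.08584085215841024
```

```bash
python3 -c "
from h import *
print(arm.camera_params('wrist'))"
```

```text
{'camera_matrix': array([[341.90077698,   0.        , 279.11423198],
       [  0.        , 341.90077698, 209.58184253],
       [  0.        ,   0.        ,   1.        ]]), 'hand_eye': array([[ 9.48006188e-04, -9.50468600e-01, -3.10819147e-01,
         7.91823555e-02],
       [ 9.99998067e-01,  3.65590138e-04,  1.93206376e-03,
         2.60677820e-04],
       [-1.72273352e-03, -3.10820378e-01,  9.50467109e-01,
        -1.34956617e-01],
       [ 0.00000000e+00,  0.00000000e+00,  0.00000000e+00,
         1.00000000e+00]])}
```

View pics/scene0.png

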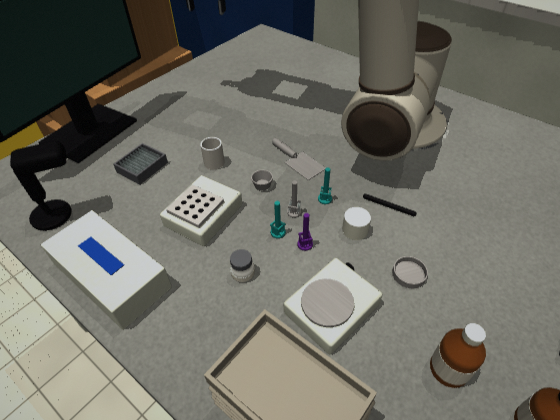

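View pics/side0.png

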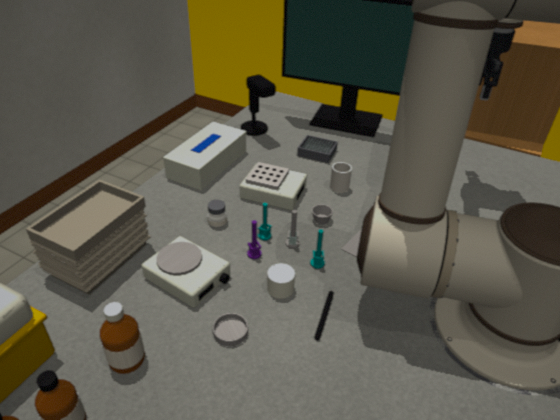

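The grey rack is the one at (0.477, -0.015), seen in the scene view at pixel (294,198). The jar is at scene pixel (212,152), the dish at (410,271), the lid at (356,222) and the stirrer plate at (328,302). I'll turn the tool to yaw 0 and look from over the jar on the way.

Request:
servo_tool(rows="0.085 0 0 0 7.08; 0.085 0 0 0 7.08; 0.085 0 0 0 7.08; 0.085 0.028 -0.028 0 0; 0.085 0.028 -0.028 0 0; 0.085 0.028 -0.028 0 0; 0.085 0.028 -0.028 0 0; 0.085 0.028 -0.028 0 0")

```text
clock: 1.57
tcp_pos: [0.3492, -0.3944, 0.2394]
tool_rot: [180.0, -0.0, -0.0]
force: [0.2, -1.1, -0.3]
grip_width: 0.0848
grasp_force: 0.0
```

Request:
servo_tool(rows="0.085 0.028 -0.028 0 0; 0.085 0.028 -0.028 0 0; 0.085 0.028 -0.028 0 0; 0.085 0.028 -0.028 0.02 0; 0.085 0 0 0 0; 0.085 0 0 0 0")

```text
clock: 2.07
tcp_pos: [0.4594, -0.2839, 0.2196]
tool_rot: [-179.9, 0.1, 0.2]
force: [-0.3, -0.0, 1.2]
grip_width: 0.0852
grasp_force: 0.0
```

```bash
cat >> h.py <<'E'
np.set_printoptions(suppress=True)
def look(names,n=None):
    s=arm.read_state(); im=pic("wrist",n or "w"); tips("wrist",names)
    print(round(s["clock"],2),np.round(s["tcp_pos"],4),np.round(s["tool_rot"],2),round(s["grip_width"],4),np.round(s["force"],1)); return im,s
E
python3 -c "
from h import *
look(['jar_centre'],'wjar')"
```

```text
wrist jar_centre 0.9 [ 0.469 -0.285  0.041]
2.07 [ 0.4594 -0.2839  0.2196] [-179.93    0.07    0.19] 0.0852 [-0.3 -0.   1.2]
```

View pics/wjar.png

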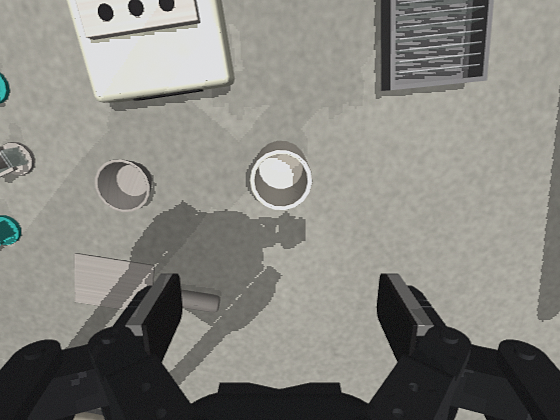

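The jar rim is centred near pixel (281,179). Next I'll move past the rack, looking down at it, and on to the dish.

Request:
servo_tool(rows="0.085 0 -0.038 0 0; 0.085 0 -0.038 0 0; 0.085 0 -0.038 0 0; 0.085 0 -0.038 0 0; 0.085 0 -0.038 0 0; 0.085 0 -0.038 0 0; 0.085 0 -0.038 0 0; 0.085 0 0 0 0")

```text
clock: 2.83
tcp_pos: [0.4582, -0.0157, 0.2215]
tool_rot: [-179.9, -0.1, 0.1]
force: [0.3, -1.6, 0.7]
grip_width: 0.0851
grasp_force: 0.0
```

```bash
python3 -c "
from h import *
S={'tcp_pos':[.4594,-.2839,.2196],'tool_rot':[-179.93,.07,.19]}
print('jar rim',ray('wrist',(281,179),.066,S))
look(['rack_stem','lid_centre'],'wrack')"
```

```text
jar rim [ 0.47212574 -0.28627678  0.066     ]
wrist rack_stem 0.91 [0.535 0.058 0.084]
wrist rack_stem 0.66 [ 0.481 -0.017  0.082]
wrist rack_stem 0.64 [0.399 0.011 0.082]
wrist rack_stem 0.61 [ 0.551 -0.009  0.081]
wrist lid_centre 0.88 [0.434 0.119 0.022]
wrist lid_centre 0.4 [ 0.481 -0.015  0.08 ]
2.83 [ 0.4582 -0.0157  0.2215] [-179.93   -0.09    0.13] 0.0851 [ 0.3 -1.6  0.7]
```

Request:
servo_tool(rows="0.085 0 -0.04 0 0; 0.085 0 -0.04 0 0; 0.085 0 -0.04 0 0; 0.085 0 -0.04 0 0; 0.085 0 -0.04 0 0; 0.085 0 -0.04 0.02 0; 0.085 0 -0.04 0.03 0; 0.085 0 0 0.02 0")

```text
clock: 3.65
tcp_pos: [0.4591, 0.2538, 0.1556]
tool_rot: [-179.9, -0.0, 0.0]
force: [0.6, 0.7, -0.1]
grip_width: 0.0849
grasp_force: 0.0
```

Request:
servo_tool(rows="0.085 0 0 0 0; 0.085 0 0 0 0")

```text
clock: 3.82
tcp_pos: [0.4591, 0.2495, 0.1567]
tool_rot: [179.9, 0.1, -0.1]
force: [0.1, -0.9, 1.3]
grip_width: 0.085
grasp_force: 0.0
```

```bash
python3 -c "
from h import *
look(['dish_centre','lid_centre'],'wdish')
a=cv2.imread('pics/wdish.png');b=cv2.imread('pics/wrack.png');cv2.imwrite('pics/two.png',cv2.resize(np.hstack([b[:320],a[:320]]),(800,229)))"
```

```text
wrist dish_centre 0.57 [0.467 0.275 0.017]
wrist lid_centre 0.73 [0.437 0.126 0.024]
3.82 [0.4591 0.2495 0.1567] [179.95   0.09  -0.09] 0.085 [ 0.1 -0.9  1.3]
```

View pics/two.png

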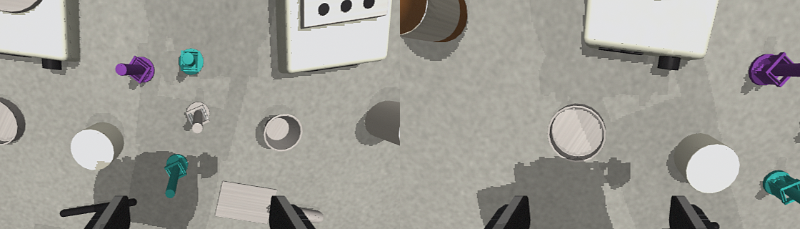

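```bash
python3 -c "
from h import *
a=cv2.imread('pics/wdish.png');c=a[130:240,190:310];cv2.imwrite('pics/c.png',cv2.resize(c,None,fx=5,fy=5,interpolation=0))
print(ray('wrist',(247.8,184.8),.018))"
```

```text
[0.47106901 0.27484229 0.018     ]
```

View pics/c.png

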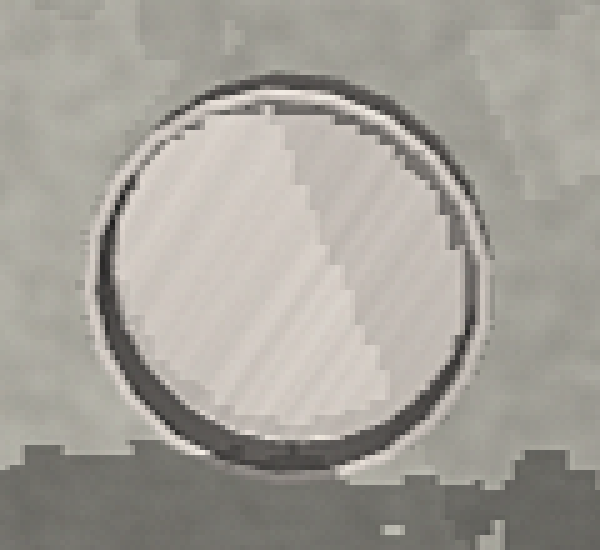

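The dish's outer rim is centred at pixel (248,186.5), about (0.4695, 0.2748).

Request:
servo_tool(rows="0.085 0.0105 -0.0253 0 0; 0.085 0 0 0.035 0; 0.085 0 0 0.035 0; 0.085 0 0 0.025 0; 0.085 0 0 0 0; 0.085 0 0 0 0")

```text
clock: 4.47
tcp_pos: [0.4695, 0.2756, 0.0628]
tool_rot: [180.0, 0.0, -0.1]
force: [-0.3, 0.1, 0.8]
grip_width: 0.085
grasp_force: 0.0
```

Request:
servo_tool(rows="0.085 0 0 0.02 0; 0.085 0 0 0.02 0; 0.085 0 0 0.01 0; 0.085 0 0 0 0; 0.085 0 0 0 0")

```text
clock: 4.88
tcp_pos: [0.4699, 0.2764, 0.0136]
tool_rot: [-180.0, -0.1, -0.0]
force: [-0.2, 0.5, -0.1]
grip_width: 0.0847
grasp_force: 0.0
```

```bash
python3 -c "
from h import *
look(['dish_centre'],'wdish2')"
```

```text
wrist dish_centre 0.7 [0.464 0.275 0.012]
4.88 [0.4699 0.2764 0.0136] [-179.96   -0.08   -0.01] 0.0847 [-0.2  0.5 -0.1]
```

View pics/wdish2.png

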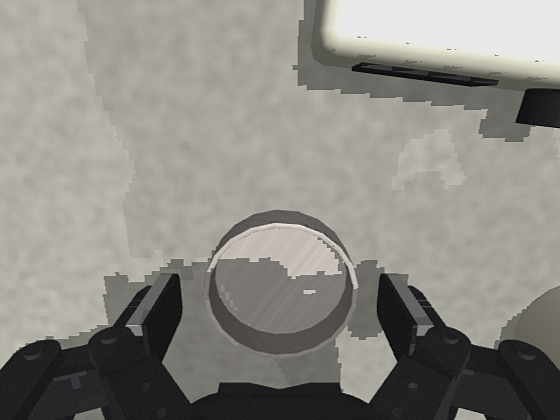

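Request:
servo_tool(rows="0.085 0 0 0.003 0; 0.085 0 0 0 0; 0.085 0 0 0 0")

```text
clock: 5.23
tcp_pos: [0.4692, 0.2764, 0.0093]
tool_rot: [-180.0, -0.0, 0.0]
force: [0.3, -0.3, 0.1]
grip_width: 0.0848
grasp_force: 0.0
```

```bash
python3 -c "
from h import *
print(ray('wrist',(281,289),.018,{'tcp_pos':[.4699,.2764,.0136],'tool_rot':[180,-.05,0]}))
k=arm.camera_params('wrist');H=np.array(k['hand_eye'])
for Y,u in((-.0425,182),(.0425,378)):
  for z in (-.02,-.015,-.01,-.005,0,.005,.008):
    for X in (.011,):
      p=np.linalg.inv(H)@[X,Y,z,1]; q=k['camera_matrix']@p[:3]; print(Y,z,X,np.round(q[:2]/q[2]))
"
```

```text
[0.47029718 0.27486566 0.018     ]
-0.0425 -0.02 0.011 [166. 286.]
-0.0425 -0.015 0.011 [170. 280.]
-0.0425 -0.01 0.011 [174. 274.]
-0.0425 -0.005 0.011 [177. 268.]
-0.0425 0 0.011 [180. 262.]
-0.0425 0.005 0.011 [183. 257.]
-0.0425 0.008 0.011 [185. 254.]
0.0425 -0.02 0.011 [389. 286.]
0.0425 -0.015 0.011 [385. 280.]
0.0425 -0.01 0.011 [381. 274.]
0.0425 -0.005 0.011 [378. 268.]
0.0425 0 0.011 [375. 262.]
0.0425 0.005 0.011 [372. 257.]
0.0425 0.008 0.011 [370. 254.]
```

Open, the fingertips stand about 5 mm behind the TCP, so I can go a bit lower before closing.

Request:
servo_tool(rows="0.085 0.001 0.001 0.004 0; 0.085 0 0 0 0; 0.06 0 0 0 0; 0.06 0 0 0 0; 0.06 0 0 0 0; 0.06 0 0 0 0; 0.06 0 0 0 0; 0.06 0 0 0 0")

```text
clock: 5.9
tcp_pos: [0.4702, 0.2754, 0.0052]
tool_rot: [-180.0, -0.0, 0.0]
force: [-0.8, -1.9, 4.9]
grip_width: 0.0648
grasp_force: 66.8
```

Request:
servo_tool(rows="0.06 0 0 -0.02 0; 0.06 0 0 -0.035 0; 0.06 0 0 -0.035 0; 0.06 0 0 0 0; 0.06 0 0 0 0")

```text
clock: 6.32
tcp_pos: [0.4709, 0.2758, 0.0968]
tool_rot: [-179.9, -0.2, 0.0]
force: [-0.1, -0.2, -0.7]
grip_width: 0.0646
grasp_force: 66.7
```

```bash
python3 -c "
from h import *
im,s=look(['dish_centre','plate_centre'],'whold')
print(ray('wrist',(280,209),.06))
for n in range(2): tips('scene',['plate_centre']) if n==0 and arm.read_camera('scene') is not None else None"
```

```text
wrist dish_centre 0.65 [0.464 0.275 0.103]
wrist plate_centre 0.28 [0.464 0.278 0.1  ]
6.32 [0.4709 0.2758 0.0968] [-179.91   -0.19    0.01] 0.0646 [-0.1 -0.2 -0.7]
[0.49404851 0.27387472 0.06      ]
scene plate_centre 0.84 [0.65  0.195 0.052]
```

View pics/whold.png

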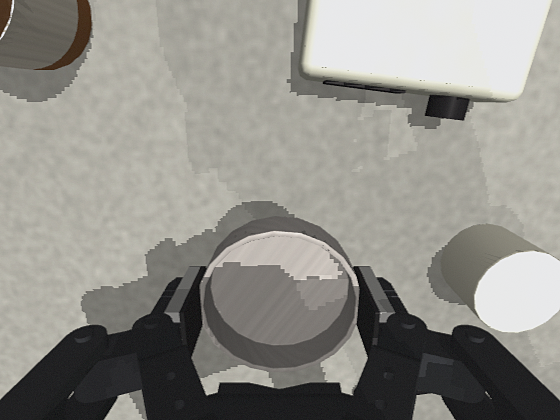

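The dish is held level between the pads. I'll move near the stirrer so the wrist camera sees the plate past the dish.

Request:
servo_tool(rows="0.06 0 0 -0.035 0; 0.06 0 0.01 -0.035 0; 0.06 0.025 0.018 -0.025 0; 0.06 0.025 0.018 0 0; 0.06 0.025 0.018 0 0; 0.06 0.025 0.016 0 0; 0.06 0 0 0 0; 0.06 0 0 0 0")

```text
clock: 7.23
tcp_pos: [0.5706, 0.1944, 0.1884]
tool_rot: [180.0, 0.1, -0.1]
force: [-0.2, 0.6, -1.5]
grip_width: 0.065
grasp_force: 67.2
```

```bash
python3 -c "
from h import *
im,s=look(['dish_centre','plate_centre'],'wplate')"
```

```text
wrist dish_centre 0.7 [0.565 0.196 0.196]
wrist plate_centre 0.69 [0.643 0.197 0.052]
7.23 [0.5706 0.1944 0.1884] [179.98   0.13  -0.1 ] 0.065 [-0.2  0.6 -1.5]
```

View pics/wplate.png

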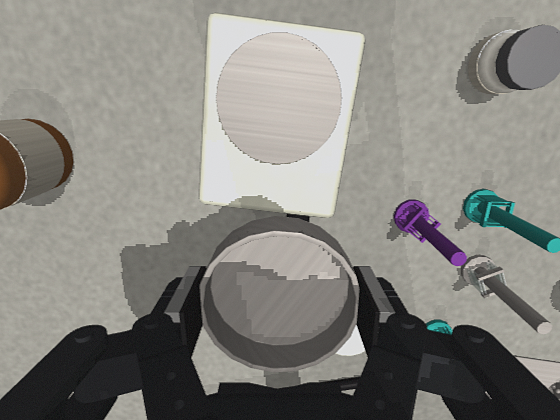

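```bash
python3 -c "
from h import *
p=[ray('wrist',u,.050) for u in((279,32),(279,164),(216,97),(343,97))]
print(p,(p[0]+p[1])/2,(p[2]+p[3])/2)
z=.1884+.013
q=[ray('wrist',u,z) for u in((280,231),(204,290),(358,290))]
print(q)
a=cv2.imread('pics/wplate.png');cv2.imwrite('pics/c2.png',cv2.resize(a[200:390,170:390],None,fx=3,fy=3,interpolation=0))
"
```

```text
[array([0.69379166, 0.19515438, 0.05      ]), array([0.59777859, 0.19501281, 0.05      ]), array([0.64917546, 0.24307892, 0.05      ]), array([0.64932848, 0.14630794, 0.05      ])] [0.64578513 0.19508359 0.05      ] [0.64925197 0.19469343 0.05      ]
[array([0.59986439, 0.19483517, 0.2014    ]), array([0.57387592, 0.22590089, 0.2014    ]), array([0.57391112, 0.16279896, 0.2014    ])]
```

View pics/c2.png

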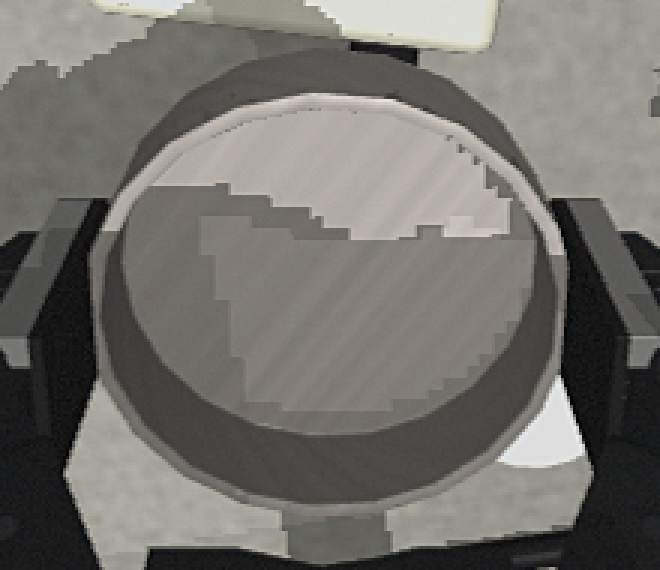

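```bash
python3 -c "
from h import *
for z in(.2014,.195,.19):
  q=[ray('wrist',u,z) for u in((280,231),(280,372),(203,290),(359,290))]
  print(z,q[0][0],q[1][0],(q[0]+q[1])[0]/2,(q[0]-q[1])[0],q[2][1]-q[3][1])
"
```

```text
0.2014 0.5998643889081967 0.5320247304436597 0.5659445596759283 0.06783965846453699 0.06392144112879672
0.195 0.5973152624909953 0.525942252799439 0.5616287576452171 0.07137300969155635 0.06725071647536043
0.19 0.5953237574775568 0.5211903171398915 0.5582570373087241 0.07413344033766534 0.0698517128398633
```

The plate spans rows 32–164 and columns 216–343, giving a centre of (0.646, 0.195). The held dish sits about 5 mm behind the TCP in x.

Request:
servo_tool(rows="0.06 0.027 0 0 0; 0.06 0.027 0 0.02 0; 0.06 0.026 0 0.03 0; 0.06 0 0 0.03 0; 0.06 0 0 0.03 0; 0.06 0 0 0 0; 0.06 0 0 0 0")

```text
clock: 7.97
tcp_pos: [0.6489, 0.1959, 0.0793]
tool_rot: [180.0, 0.2, 0.1]
force: [0.5, 0.6, 0.5]
grip_width: 0.0649
grasp_force: 67.1
```

Request:
servo_tool(rows="0.06 0.0015 0.001 0.012 0; 0.06 0 0 0.008 0; 0.06 0 0 0.002 0; 0.06 0 0 0.001 0; 0.06 0 0 0 0; 0.06 0 0 0 0")

```text
clock: 8.47
tcp_pos: [0.6518, 0.1944, 0.0576]
tool_rot: [-180.0, -0.0, 0.0]
force: [-0.6, 0.5, -0.8]
grip_width: 0.0645
grasp_force: 67.2
```

Request:
servo_tool(rows="0.06 -0.001 0 0.002 0; 0.06 0 0 0 0; 0.06 0 0 0 0")

```text
clock: 8.72
tcp_pos: [0.6507, 0.1944, 0.0553]
tool_rot: [-180.0, -0.0, 0.0]
force: [0.1, 0.3, 3.3]
grip_width: 0.0644
grasp_force: 67.5
```

Request:
servo_tool(rows="0.085 0 0 0 0; 0.085 0 0 0 0; 0.085 0 0 0 0; 0.085 0 0 0 0; 0.085 0 0 -0.015 0; 0.085 0 0 -0.03 0; 0.085 0 0 -0.035 0; 0.085 0 0 -0.035 0")

```text
clock: 9.38
tcp_pos: [0.6501, 0.1943, 0.1709]
tool_rot: [180.0, 0.1, 0.0]
force: [0.0, -0.4, 0.7]
grip_width: 0.0851
grasp_force: 0.0
```

Request:
servo_tool(rows="0.085 -0.035 0 0 0; 0.085 -0.035 0 0 0; 0.085 0 0 0 0; 0.085 0 0 0 0")

```text
clock: 9.72
tcp_pos: [0.5794, 0.1945, 0.1705]
tool_rot: [-180.0, -0.0, 0.0]
force: [0.6, 0.1, 0.6]
grip_width: 0.0849
grasp_force: 0.0
```

```bash
python3 -c "
from h import *
im,s=look(['dish_centre','plate_centre'],'wplaced')"
```

```text
wrist dish_centre 0.89 [0.648 0.194 0.061]
wrist dish_centre 0.31 [ 0.481 -0.012  0.083]
9.72 [0.5794 0.1945 0.1705] [-179.99   -0.03    0.04] 0.0849 [0.6 0.1 0.6]
```

View pics/wplaced.png

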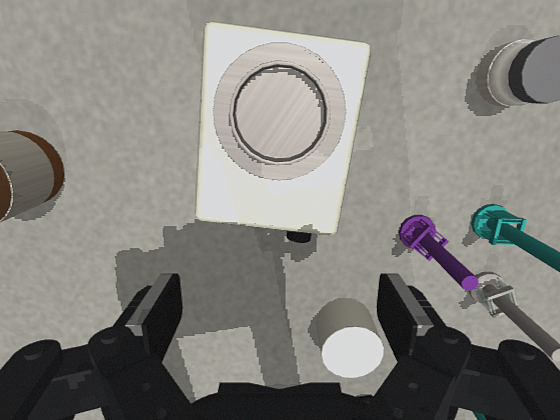

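The dish is concentric with the plate: its rim spans columns 230–328 and the plate 214–346. Now the jar.

Request:
servo_tool(rows="0.085 -0.009 0.03 -0.025 0; 0.085 -0.009 0.037 -0.025 0; 0.085 -0.009 0.037 0 0; 0.085 -0.009 0.037 0 0; 0.085 -0.009 0.037 0 0; 0.085 -0.009 0.037 0 0; 0.085 -0.009 0.037 0 0; 0.085 -0.009 0.037 0 0")

```text
clock: 10.53
tcp_pos: [0.5093, -0.0936, 0.2177]
tool_rot: [-180.0, -0.0, -0.0]
force: [1.1, 0.5, 0.1]
grip_width: 0.0848
grasp_force: 0.0
```

Request:
servo_tool(rows="0.085 -0.009 0.037 0 0; 0.085 -0.009 0.037 0 0; 0.085 -0.009 0.037 0 0; 0.085 -0.009 0.037 0 0; 0.085 0 0.037 0 0; 0.085 0 0.006 0.03 0; 0.085 0 0 0.03 0; 0.085 0 0 0 0")

```text
clock: 11.2
tcp_pos: [0.4718, -0.2826, 0.1522]
tool_rot: [-179.7, 0.3, -0.1]
force: [-0.7, 0.9, -1.7]
grip_width: 0.085
grasp_force: 0.0
```

```bash
python3 -c "
from h import *
p=[ray('wrist',u,.068,{'tcp_pos':[.5794,.1945,.1705],'tool_rot':[180,0,0]}) for u in((279,61),(279,162),(231,111),(327,111))]
print(p)
im,s=look(['jar_centre'],'wjar2')
g=cv2.imread('pics/wjar2.png');cv2.imwrite('pics/c3.png',cv2.resize(g[100:400,150:410],None,fx=2,fy=2))"
```

```text
[array([0.6812255 , 0.19376567, 0.068     ]), array([0.61620232, 0.19371143, 0.068     ]), array([0.65043975, 0.22578367, 0.068     ]), array([0.65049593, 0.16168107, 0.068     ])]
wrist jar_centre 0.91 [ 0.474 -0.286  0.043]
11.2 [ 0.4718 -0.2826  0.1522] [-179.72    0.35   -0.1 ] 0.085 [-0.7  0.9 -1.7]
```

View pics/c3.png

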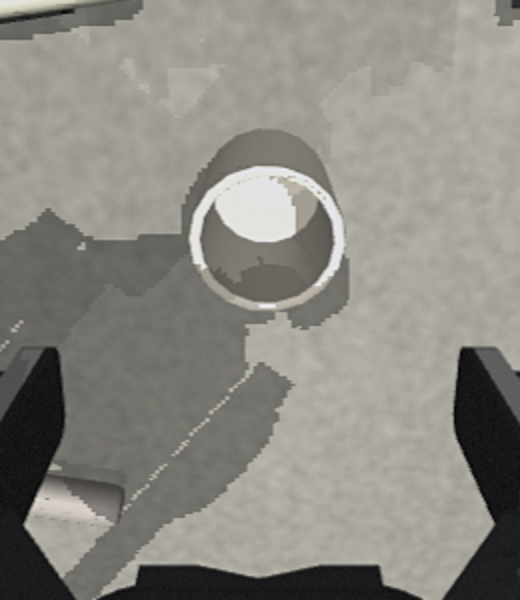

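```bash
python3 -c "
from h import *
S={'tcp_pos':[.5794,.1945,.1705],'tool_rot':[180,0,0]}
p=[ray('wrist',u,.050,S) for u in((279,42),(279,180),(214,111),(346,111))]
print('plate',(p[0]+p[1])[0]/2,(p[0]-p[1])[0],(p[2]+p[3])[1]/2,(p[2]-p[3])[1])
p=[ray('wrist',u,.066) for u in((283.5,183),(283.5,255.5),(244.5,218),(322.5,218))]
print('jar',(p[0]+p[1])[0]/2,(p[0]-p[1])[0],(p[2]+p[3])[1]/2,(p[2]-p[3])[1])
"
```

```text
plate 0.6469657544259035 0.0956559036506398 0.1929797256170094 0.09482342989349735
jar 0.47058115617472407 0.05426124140017813 -0.28653412365734543 0.054822999903537006
```

Request:
servo_tool(rows="0.085 -0.002 0.004 0 0; 0.085 0 0 0.035 0; 0.085 0 0 0.035 0; 0.085 0 0 0.025 0; 0.085 0 0 0.013 0; 0.085 0 0 0 0; 0.085 0 0 0 0")

```text
clock: 11.88
tcp_pos: [0.4721, -0.2869, 0.0513]
tool_rot: [180.0, -0.1, 0.0]
force: [0.6, 0.8, 0.1]
grip_width: 0.0851
grasp_force: 0.0
```

Request:
servo_tool(rows="0.045 0 0 0 0; 0.045 0 0 0 0; 0.045 0 0 0 0; 0.045 0 0 0 0; 0.045 0 0 0 0; 0.045 0 0 0 0")

```text
clock: 12.38
tcp_pos: [0.4721, -0.287, 0.0519]
tool_rot: [179.9, -0.1, 0.0]
force: [-3.8, 4.4, 14.7]
grip_width: 0.0527
grasp_force: 60.6
```

Request:
servo_tool(rows="0.045 0 0 -0.02 0; 0.045 0 0 -0.03 0; 0.045 0 0 -0.035 0; 0.045 0 0 -0.035 0; 0.045 0 0 -0.035 0; 0.045 0 0 -0.03 0; 0.045 0.009 -0.02 0 0; 0.045 0.009 -0.037 0 0")

```text
clock: 13.05
tcp_pos: [0.4898, -0.2316, 0.2373]
tool_rot: [179.8, -0.2, -0.2]
force: [1.5, 0.6, -3.1]
grip_width: 0.0525
grasp_force: 63.5
```

Request:
servo_tool(rows="0.045 0.009 -0.037 0 0; 0.045 0.009 -0.037 0 0; 0.045 0.009 -0.037 0 0; 0.045 0.009 -0.037 0 0; 0.045 0.009 -0.037 0 0; 0.045 0.009 -0.037 0 0; 0.045 0.009 -0.037 0 0; 0.045 0.009 -0.037 0 0")

```text
clock: 13.72
tcp_pos: [0.5614, 0.0685, 0.2358]
tool_rot: [-180.0, -0.1, 0.0]
force: [0.7, -0.5, -2.2]
grip_width: 0.0522
grasp_force: 63.5
```

Request:
servo_tool(rows="0.045 0.009 -0.037 0 0; 0.045 0.009 -0.037 0 0; 0.045 0 -0.037 0 0; 0.045 0 -0.02 0 0; 0.045 0 0 0 0; 0.045 0 0 0 0; 0.045 0 0 0 0")

```text
clock: 14.3
tcp_pos: [0.5793, 0.1971, 0.2352]
tool_rot: [180.0, -0.0, 0.0]
force: [-0.5, -0.1, -1.9]
grip_width: 0.0528
grasp_force: 63.5
```

```bash
python3 -c "
from h import *
im,s=look(['jar_centre','dish_centre','plate_centre'],'wj3')
g=cv2.imread('pics/wj3.png');cv2.imwrite('pics/c4.png',cv2.resize(g[0:400,140:420],None,fx=1.5,fy=1.5))"
```

```text
wrist jar_centre 0.92 [0.578 0.198 0.219]
wrist dish_centre 0.95 [0.644 0.193 0.061]
14.3 [0.5793 0.1971 0.2352] [180.    -0.03   0.02] 0.0528 [-0.5 -0.1 -1.9]
```

View pics/c4.png

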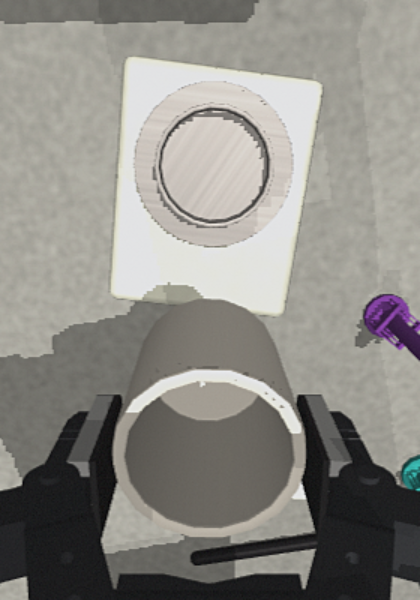

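```bash
python3 -c "
from h import *
def f(l,r,t,b,z):
  c=(l+r)/2;m=(t+b)/2
  p=[ray('wrist',(u/1.5+140,v/1.5),z) for u,v in((c,t),(c,b),(l,m),(r,m))]
  print((p[0]+p[1])[0]/2,(p[0]-p[1])[0],(p[2]+p[3])[1]/2,(p[2]-p[3])[1])
f(115,305,369,536,.2352+.0145)
f(159,271,105,222,.068)
f(134,294,81,247,.05)
"
```

```text
0.5786595213974861 0.05227656311170392 0.19548783471488493 0.05140922322682506
0.6488809615490767 0.06354751218969634 0.19195131511584063 0.06331121785113009
0.6468455261354553 0.09570139928438526 0.19229921134228367 0.09586166469369142
```

Request:
servo_tool(rows="0.045 0.025 0.003 0 0; 0.045 0.025 0 0 0; 0.045 0.02 0 0.02 0; 0.045 0 0 0.03 0; 0.045 0 0 0.03 0; 0.045 0 0 0.02 0; 0.045 0 0 0 0; 0.045 0 0 0 0")

```text
clock: 15.17
tcp_pos: [0.6492, 0.1939, 0.1347]
tool_rot: [180.0, 0.1, -0.0]
force: [0.1, 0.7, -0.9]
grip_width: 0.0521
grasp_force: 63.5
```

Request:
servo_tool(rows="0.045 0 0 0.008 0; 0.045 0 0 0.008 0; 0.045 0 0 0.005 0; 0.045 0 0 0.004 0; 0.045 0 0 0.002 0; 0.045 0 0 0 0; 0.045 0 0 0 0")

```text
clock: 15.75
tcp_pos: [0.6494, 0.1945, 0.1079]
tool_rot: [-180.0, -0.0, 0.0]
force: [0.2, 0.3, -0.9]
grip_width: 0.0523
grasp_force: 63.5
```

Request:
servo_tool(rows="0.045 0 0 0.002 0; 0.045 0 0 0.001 0; 0.045 0 0 0 0; 0.045 0 0 0 0")

```text
clock: 16.08
tcp_pos: [0.6494, 0.1946, 0.1051]
tool_rot: [-180.0, -0.0, 0.0]
force: [-0.5, 0.8, 1.5]
grip_width: 0.0524
grasp_force: 63.7
```

Request:
servo_tool(rows="0.045 0 0 0.001 0; 0.085 0 0 0 0; 0.085 0 0 0 0; 0.085 0 0 0 0; 0.085 0 0 0 0; 0.085 0 0 -0.02 0; 0.085 0 0 -0.035 0; 0.085 0 0 -0.035 0")

```text
clock: 16.75
tcp_pos: [0.6487, 0.1944, 0.1938]
tool_rot: [180.0, 0.1, 0.0]
force: [0.4, 0.5, 1.1]
grip_width: 0.0848
grasp_force: 0.0
```

Request:
servo_tool(rows="0.085 -0.035 0 -0.03 0; 0.085 -0.035 0 0 0; 0.085 0 0 0 0; 0.085 0 0 0 0")

```text
clock: 17.08
tcp_pos: [0.5816, 0.1947, 0.2218]
tool_rot: [-180.0, -0.1, 0.0]
force: [0.7, -0.6, 0.5]
grip_width: 0.085
grasp_force: 0.0
```

```bash
python3 -c "
from h import *
im,s=look(['jar_centre','dish_centre'],'wjp')
g=cv2.imread('pics/wjp.png');cv2.imwrite('pics/c5.png',cv2.resize(g[0:250,160:400],None,fx=2.4,fy=2.4))"
```

```text
wrist jar_centre 0.84 [0.646 0.195 0.09 ]
17.08 [0.5816 0.1947 0.2218] [-179.98   -0.06    0.04] 0.085 [ 0.7 -0.6  0.5]
```

View pics/c5.png

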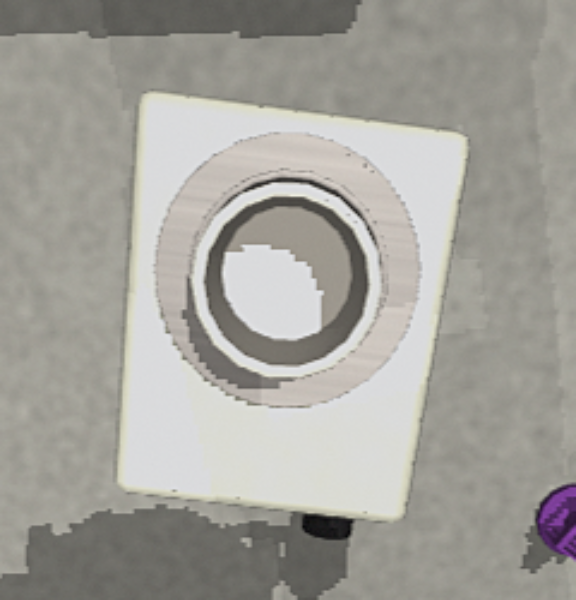

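The jar stands upright inside the dish: its rim spans cols 190–383 of the crop, with a clear dish ring around it. Now the grey rack.

Request:
servo_tool(rows="0.05 -0.017 0.035 0 0; 0.05 -0.017 0.035 0 0; 0.05 -0.017 0.035 0 0; 0.05 -0.017 0.035 0 0; 0.05 -0.017 0.035 0 0; 0.05 -0.017 0.035 0 0; 0.05 0 0 0.02 0; 0.05 0 0 0 0")

```text
clock: 17.9
tcp_pos: [0.4799, -0.0173, 0.1984]
tool_rot: [-180.0, 0.2, -0.2]
force: [-1.6, 0.6, -1.1]
grip_width: 0.0497
grasp_force: 0.0
```

```bash
python3 -c "
from h import *
S={'tcp_pos':[.5816,.1947,.2218],'tool_rot':[180,-.03,.02]}
def f(l,r,t,b,z):
  c=(l+r)/2;m=(t+b)/2
  p=[ray('wrist',(u/2.4+160,v/2.4),z,S) for u,v in((c,t),(c,b),(l,m),(r,m))]
  print((p[0]+p[1])[0]/2,(p[0]-p[1])[0],(p[2]+p[3])[1]/2,(p[2]-p[3])[1])
f(190,383,181,380,.119);f(205,368,196,366,.119)
im,s=look(['rack_stem'],'wr3')
k=arm.camera_params('wrist')
# stem pixels: show colour mask location around expected stem top
for c in [(.479,-.015,.098),(.479,-.015,.06)]:
  H=np.array(k['hand_eye']);Rm=R.from_euler('xyz',s['tool_rot'],degrees=True).as_matrix();q=Rm.T@(np.array(c)-s['tcp_pos'])
  p=np.linalg.inv(H)@[*q,1];print(c,(k['camera_matrix']@p[:3])[:2]/p[2])
"
```

```text
0.6479392060003575 0.053926285353300574 0.1937009800960968 0.054049849657782034
0.6480681392035486 0.046068087768345034 0.1937023257797128 0.04565664421132917
wrist rack_stem 0.88 [0.402 0.018 0.083]
wrist rack_stem 0.77 [ 0.481 -0.011  0.082]
wrist rack_stem 0.67 [0.541 0.064 0.086]
wrist rack_stem 0.57 [ 0.552 -0.002  0.085]
17.9 [ 0.4799 -0.0173  0.1984] [-179.96    0.18   -0.2 ] 0.0497 [-1.6  0.6 -1.1]
(0.479, -0.015, 0.098) [274.85815928 213.71259322]
(0.479, -0.015, 0.06) [275.34617031 198.89278881]
```

```bash
python3 -c "
from h import *
g=cv2.imread('pics/wr3.png',0)[190:236,244:308]
for i,r in enumerate(g[::2]): print(190+2*i,' '.join('%3d'%v for v in r[::2]))
"
```

```text
190 170 168 163 158 156 158 161 147 158 136 162 111  91  81  91  94  92  91  95 122 160  96 218 159 160 162 163 159 163 168 168 166
192 171 174 166 162 155 154 160 153 108 192 123 133  83  81  89  92  94  92  83 128 138 169 215 156 160 161 162 162 162 164 161 158
194 166 171 171 164 157 158 168 159 103 156 102 149  69  83  91  93  94  92  81 129 124 180  70 120 166 161 159 162 164 161 156 158
196 160 165 169 164 159 161 150 103 105  99 173 130  69  84  89  93  90  90  83 101  74 136 204 205 130 162 161 164 167 163 156 154
198 158 160 163 163 159 161 151 106 106 103 149  95  72  85  90  92  92  91  79 171 204 200 200 174 165 164 161 161 164 160 155 154
200 157 159 160 162 161 148 100 104 105 106 110 170  74  86  90  93  93  89  74 212 195 160 165 164 167 166 165 161 158 158 156 155
202 158 161 161 159 162  91 103 105 107 104 104 139  75  88  90  93  92  91  74 170 160 166 167 164 163 165 168 167 162 161 161 159
204 165 165 161 157 160 167  99 105 105 107 104  91  78  87  90  92  92  92  75 176 166 168 166 164 165 166 166 168 164 164 166 163
206 168 167 158 155 155 162  92 104 109 101 
[... 1235 characters left out ...]
 107 108 107 104 101 171 169 169 171 171
226 108 108 110 108 107 101 100 100 102 103 100 102 100 103 107 109 109 106 104 103 101 104 107 107 105 106 100 174 163 161 166 168
228 105 109 109 108 105 103 102 102 101 103 102 105 104 104 110 110 108 108 106 107 103 103 105 108 106 105 105  98 168 160 162 167
230 106 105 105 104 105 105 102 104 105 108 106 106 104 102 106 107 107 104 105 109 106 105 105 105 106 106 105  99 170 167 168 165
232 105 103 106 107 106 104 102 104 106 110 113 109 105 106 104 107 106 104 105 104 108 106 106 104 104 103 102  97 164 161 166 166
234 104 104 104 106 107 105 105 107 104 106 108 105 101 104 105 110 111 106 105 106 106 108 109 107 105 103 104 100 166 158 164 165
```

The stem-top disc is at pixel (274,214.5), which agrees with (0.479, -0.0145). I'll descend and grip.

Request:
servo_tool(rows="0.05 -0.001 -0.003 0.03 0; 0.05 0 0 0.035 0; 0.05 0 0 0.03 0; 0.05 0 0 0.02 0; 0.05 0 0 0.006 0; 0.05 0 0 0 0; 0.05 0 0 0 0")

```text
clock: 18.58
tcp_pos: [0.4807, -0.0121, 0.0811]
tool_rot: [-180.0, -0.0, 0.1]
force: [1.0, 0.8, -0.4]
grip_width: 0.0502
grasp_force: 0.0
```

```bash
python3 -c "
from h import *
im,s=look(['rack_stem'],'wr4')"
```

```text
wrist rack_stem 0.77 [ 0.481 -0.01   0.083]
wrist rack_stem 0.57 [ 0.553 -0.003  0.084]
18.58 [ 0.4807 -0.0121  0.0811] [-180.     -0.05    0.06] 0.0502 [ 1.   0.8 -0.4]
```

```bash
python3 -c "
from h import *
k=arm.camera_params('wrist');H=np.array(k['hand_eye'])
for q in ([0,0,-.017],[0,.006,-.017],[0,-.006,-.017],[.006,0,-.017],[-.006,0,-.017],[0,.025,-.005],[0,-.025,-.005]):
  p=np.linalg.inv(H)@[*q,1];print(q,(k['camera_matrix']@p[:3])[:2]/p[2])
g=cv2.imread('pics/wr4.png',0)
for r in range(276,344,4): print(r,' '.join('%3d'%v for v in g[r,204:356:4]))
"
```

```text
[0, 0, -0.017] [277.38141463 306.61209519]
[0, 0.006, -0.017] [292.38257758 306.60909425]
[0, -0.006, -0.017] [262.37766051 306.61509665]
[0.006, 0, -0.017] [277.37197204 293.49192504]
[-0.006, 0, -0.017] [277.39060362 319.37989713]
[0, 0.025, -0.005] [335.1435825  290.54336388]
[0, -0.025, -0.005] [219.75032076 290.55577869]
276 103  91  95  26  29  45 114 113 116 116 114 114 115 116 112 112 105  83  85  83 100  98  70 115 110 113 115 115 117 117 116 112 119  23  27  47 108 108
280  89  91  63  23  24  28 117 120 121 114 114 113 114 112 114 117 108  84  86  84 103 104  70 117 118 111 106 116 119 119 119 115 118  19  25  30 110 108
284  91  91  22  26  29  12 110 114 119 118 114 113 109 113 115 114  96  83  87  85  80  79  73 117 118 146 187 110 108 120 120 117 119  28  27  32  93 110
288  91  98  26  20  24  16 109 111 116 120 117 114 107 110 111 112  90  81  85  84  85  78  71 113 116 186 177 177 179 111 114 114 180  26  25  22  21 108
292  93  35  30  19  23  21 113 115 116 115 114 114 111 114 117 119  82  83  82  84  83  78  73 116 114 185 177 178 177 182 180 175 173  26  29  25 
[... 1179 characters left out ...]
 115 121 121 117 115 114 118 143 175 178 174 172 188 188 193  13  21  21  43
328  30  37  26  28  76 101  89  67  68  71  73  73  78 101 107 113 115 115 115 116 117 115 116 116 114 115 141 170 173 173 175 189 184 188  84  22  24  40
332  27  41  20  21  75  86  62  67  68  57  73  71  75 102 116 112 117 118 115 115 113 110 114 112 112 113 141 177 177 178 180 190 192 194 177  21  25  40
336  33  40  25  24  72  64  68  70 101  73  73  72  72  88 113 115 120 116 114 110 109 113 117 116 116 113 177 175 177 178 175 191 195 188 194  24  21  38
340  27  45  28  56  63  82 101 105  57  60 132  74  75 115 117 115 119 117 112 111 113 118 120 117 119 113 180 179 174 177 192 193 193 189 190   6  27  41
```

The stem is centred in y between the fingers and about 2.5 mm behind in x, so I'll trim that and close.

Request:
servo_tool(rows="0.05 -0.0025 0 0.004 0; 0.05 0 0 0 0; 0.05 0 0 0 0; 0.025 0 0 0 0; 0.025 0 0 0 0; 0.025 0 0 0 0; 0.02 0 0 0 0; 0.02 0 0 0 0")

```text
clock: 19.35
tcp_pos: [0.4772, -0.0125, 0.0759]
tool_rot: [-180.0, 0.0, 0.0]
force: [-0.4, 0.1, -0.5]
grip_width: 0.0203
grasp_force: 0.0
```

Request:
servo_tool(rows="0.016 0 0 0 0; 0.012 0 0 0 0; 0.008 0 0 0 0; 0.004 0 0 0 0; 0.004 0 0 0 0; 0.004 0 0 0 0")

```text
clock: 19.85
tcp_pos: [0.4773, -0.0126, 0.076]
tool_rot: [180.0, -0.0, 0.0]
force: [-0.1, -0.9, 2.3]
grip_width: 0.0104
grasp_force: 58.5
```

Request:
servo_tool(rows="0.004 0 0 -0.01 0; 0.004 0 0 -0.02 0; 0.004 0 0 -0.03 0; 0.004 0 0 -0.03 0; 0.004 0 0 -0.03 0; 0.004 0 0 -0.03 0; 0.004 0 0 -0.02 0; 0.004 0 0 -0.01 0")

```text
clock: 20.52
tcp_pos: [0.4776, -0.0125, 0.2592]
tool_rot: [180.0, -0.2, 0.0]
force: [-0.1, -0.3, -0.5]
grip_width: 0.01
grasp_force: 58.4
```

Request:
servo_tool(rows="0.004 0.007 -0.015 0 0; 0.004 0.014 -0.028 0 0; 0.004 0.016 -0.033 0 0; 0.004 0.016 -0.033 0 0; 0.004 0.016 -0.033 0 0; 0.004 0.016 -0.033 0 0; 0.004 0.01 -0.02 0 0; 0.004 0.005 -0.01 0 0")

```text
clock: 21.18
tcp_pos: [0.5775, 0.1951, 0.2546]
tool_rot: [-180.0, 0.1, 0.1]
force: [0.3, -0.6, -1.8]
grip_width: 0.0101
grasp_force: 58.5
```

Request:
servo_tool(rows="0.004 0 0 0 0; 0.004 0 0 0 0; 0.004 0 0 0 0")

```text
clock: 21.43
tcp_pos: [0.5768, 0.1915, 0.2558]
tool_rot: [180.0, 0.0, -0.0]
force: [-0.2, -0.3, 0.1]
grip_width: 0.0105
grasp_force: 58.5
```

```bash
python3 -c "
from h import *
im,s=look(['rack_stem','jar_centre'],'wr5')
for c in('scene','side'): pic(c,c+'5'); tips(c,['rack_stem','jar_centre'])
k=arm.camera_params('wrist');H=np.array(k['hand_eye'])
for q in ([0,0,-.022],[.006,0,-.022],[-.006,0,-.022]):
  p=np.linalg.inv(H)@[*q,1];print(q,(k['camera_matrix']@p[:3])[:2]/p[2])
g=cv2.imread('pics/wr5.png',0)
for r in range(280,344,4): print(r,' '.join('%3d'%v for v in g[r,252:308:3]))
"
```

```text
wrist rack_stem 0.96 [ 0.551 -0.004  0.086]
wrist rack_stem 0.84 [0.536 0.06  0.083]
wrist rack_stem 0.67 [0.58  0.191 0.26 ]
wrist rack_stem 0.62 [ 0.455 -0.129  0.019]
wrist jar_centre 0.72 [0.646 0.195 0.092]
21.43 [0.5768 0.1915 0.2558] [179.99   0.03  -0.03] 0.0105 [-0.2 -0.3  0.1]
scene rack_stem 0.88 [0.54  0.061 0.084]
scene rack_stem 0.81 [ 0.55  -0.005  0.085]
scene rack_stem 0.62 [0.578 0.188 0.264]
scene rack_stem 0.56 [0.395 0.02  0.085]
scene jar_centre 0.86 [0.647 0.194 0.088]
side rack_stem 0.88 [0.397 0.02  0.085]
side rack_stem 0.68 [0.531 0.066 0.083]
side rack_stem 0.67 [ 0.547 -0.004  0.081]
side rack_stem 0.55 [0.578 0.193 0.262]
side jar_centre 0.57 [0.644 0.193 0.09 ]
[0, 0, -0.022] [277.34170163 314.12459742]
[0.006, 0, -0.022] [277.33128951 300.63253101]
[-0.006, 0, -0.022] [277.35182418 327.24143836]
280  82  80  82  85  22  44  74  75  75  75  78  91  68  47  24 103  95  96  94
284  79  81  81  80  21  51  73  77  75  72  72  89  66  54  26  90  97  95  96
288  82  80  80  74  21  52  72  75  76  74  73  70  70  60  23  81  99  95  95
292  80  79  80  71  
[... 318 characters left out ...]
  30 120 114 112 111 115 109 110 110 117  29  54 109  29  28
312  28  27  19  28  31 123 114 114 116 113 111 114 114 118  32  31  27  28  29
316  26  28  21  32  32 125 117 117 118 115 115 116 115 120  31  34  27  28  25
320  28  27  29  28  37  60 115 116 115 114 115 116 111 121  35  35  26  29  26
324  27  29  18  32  38  81 117 114 111 112 113 142 173 156  38  33  30  29  22
328  25  29  31  31  36  87 115 114 116 121 114 105 172 152  34  32  23  29  26
332  23  28  27  31  36  94 114 112 108 115 117 112 176 161  32  32  23  27  25
336  26  26  31  27  35 108 116 115 117 118 114 113 172 156  35  29  26  25  28
340  21  22  31  27  34 107 117 115 109 112 115 115 183 161  31  34  34  27  27
```

Request:
servo_tool(rows="0.004 0.015 -0.0025 0 0; 0.004 0.022 0 0 0; 0.004 0.02 0 0 0; 0.004 0.01 0 0.01 0; 0.004 0.003 0 0.02 0; 0.004 0 0 0.012 0; 0.004 0 0 0 0; 0.004 0 0 0 0")

```text
clock: 22.55
tcp_pos: [0.6465, 0.195, 0.2133]
tool_rot: [180.0, 0.1, 0.0]
force: [-0.0, -0.2, -0.5]
grip_width: 0.0101
grasp_force: 58.5
```

```bash
python3 -c "
from h import *
s=arm.read_state();print(s['tcp_pos'])
for c in('scene','side'): pic(c,c+'6'); tips(c,['rack_stem','jar_centre'])
a=cv2.imread('pics/scene6.png')[210:340,250:410];b=cv2.imread('pics/side6.png')[170:300,110:270]
cv2.imwrite('pics/c6.png',cv2.resize(np.hstack([a,b]),(800,325)))
"
```

```text
[0.64645749 0.19499541 0.21332867]
scene rack_stem 0.71 [0.54  0.063 0.086]
scene rack_stem 0.65 [0.647 0.193 0.223]
scene rack_stem 0.54 [ 0.547 -0.001  0.084]
scene rack_stem 0.3 [0.674 0.008 0.026]
scene jar_centre 0.68 [0.65  0.193 0.085]
side rack_stem 0.89 [0.648 0.194 0.224]
side rack_stem 0.74 [ 0.548 -0.002  0.08 ]
side rack_stem 0.64 [0.533 0.067 0.081]
side rack_stem 0.62 [0.398 0.017 0.088]
side jar_centre 0.64 [0.644 0.195 0.088]
side jar_centre 0.63 [ 0.456 -0.129  0.019]
```

View pics/c6.png

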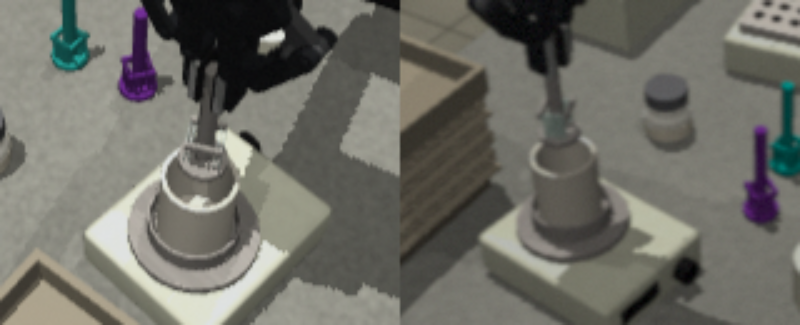

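The rack hangs upright over the jar mouth in both views. Lowering gently.

Request:
servo_tool(rows="0.004 0.001 0.001 0.006 0; 0.004 0 0 0.008 0; 0.004 0 0 0.008 0; 0.004 0 0 0.008 0; 0.004 0 0 0.006 0; 0.004 0 0 0.004 0; 0.004 0 0 0 0; 0.004 0 0 0 0")

```text
clock: 23.52
tcp_pos: [0.6482, 0.194, 0.1738]
tool_rot: [-180.0, 0.0, 0.0]
force: [-0.3, 0.7, 0.9]
grip_width: 0.0099
grasp_force: 58.5
```

Request:
servo_tool(rows="0.004 0 0 0.006 0; 0.004 0 0 0.008 0; 0.004 0 0 0.008 0; 0.004 0 0 0.006 0; 0.004 0 0 0.004 0; 0.004 0 0 0.003 0; 0.004 0 0 0 0; 0.004 0 0 0 0")

```text
clock: 24.18
tcp_pos: [0.6482, 0.194, 0.1389]
tool_rot: [-180.0, -0.0, 0.0]
force: [-0.8, 0.6, -0.2]
grip_width: 0.0104
grasp_force: 58.5
```

Request:
servo_tool(rows="0.004 0 0 0.001 0; 0.004 0 0 0.001 0; 0.004 0 0 0 0; 0.004 0 0 0 0")

```text
clock: 24.52
tcp_pos: [0.6482, 0.194, 0.137]
tool_rot: [-180.0, -0.0, 0.0]
force: [0.7, 0.2, -0.0]
grip_width: 0.0101
grasp_force: 58.5
```

Request:
servo_tool(rows="0.004 0 0 0.001 0; 0.004 0 0 0.0005 0; 0.004 0 0 0 0; 0.004 0 0 0 0")

```text
clock: 24.85
tcp_pos: [0.6482, 0.194, 0.1354]
tool_rot: [-180.0, 0.0, 0.0]
force: [-0.4, -0.2, -0.4]
grip_width: 0.0101
grasp_force: 58.5
```

Request:
servo_tool(rows="0.004 0 0 0.001 0; 0.004 0 0 0 0; 0.004 0 0 0 0")

```text
clock: 25.1
tcp_pos: [0.6482, 0.194, 0.1343]
tool_rot: [-180.0, 0.0, 0.0]
force: [0.0, 0.1, -0.5]
grip_width: 0.0102
grasp_force: 58.5
```

Request:
servo_tool(rows="0.004 0 0 0.0007 0; 0.004 0 0 0 0; 0.004 0 0 0 0")

```text
clock: 25.35
tcp_pos: [0.6483, 0.194, 0.134]
tool_rot: [-180.0, -0.0, 0.0]
force: [-0.9, 0.3, 3.0]
grip_width: 0.0101
grasp_force: 59.1
```

Request:
servo_tool(rows="0.004 0 0 0.0005 0; 0.004 0 0 0 0; 0.004 0 0 0 0")

```text
clock: 25.6
tcp_pos: [0.6484, 0.194, 0.134]
tool_rot: [-180.0, -0.1, 0.0]
force: [-1.1, -0.4, 8.4]
grip_width: 0.0103
grasp_force: 59.4
```

The rack is seated on the floor at the expected height. Releasing, then on to the lid.

Request:
servo_tool(rows="0.004 0 0 -0.0005 0; 0.02 0 0 0 0; 0.035 0 0 0 0; 0.045 0 0 0 0; 0.045 0 0 -0.01 0; 0.045 0 0 -0.025 0; 0.045 0 0 -0.035 0; 0.045 0 0 -0.03 0")

```text
clock: 26.27
tcp_pos: [0.648, 0.194, 0.236]
tool_rot: [-180.0, -0.0, 0.0]
force: [1.0, 0.1, 0.3]
grip_width: 0.0449
grasp_force: 0.0
```

Request:
servo_tool(rows="0.06 -0.035 0 0 0; 0.085 -0.035 0 0 0; 0.085 0 0 0 0; 0.085 0 0 0 0")

```text
clock: 26.6
tcp_pos: [0.5771, 0.1942, 0.2352]
tool_rot: [-180.0, -0.1, 0.0]
force: [-0.1, 0.9, 0.3]
grip_width: 0.0847
grasp_force: 0.0
```

```bash
python3 -c "
from h import *
im,s=look(['rack_stem','jar_centre','lid_centre'],'wr7')
k=arm.camera_params('wrist');H=np.array(k['hand_eye'])
for c in ((.648,.194,.156),(.648,.194,.119)):
  q=(np.array(c)-s['tcp_pos'])*[1,-1,-1]
  p=np.linalg.inv(H)@[*q,1];print((k['camera_matrix']@p[:3])[:2]/p[2])
g=cv2.imread('pics/wr7.png',0)
for r in range(52,172,4): print(r,' '.join('%3d'%v for v in g[r,224:336:4]))
"
```

```text
wrist rack_stem 0.64 [ 0.552 -0.006  0.081]
wrist rack_stem 0.62 [0.537 0.062 0.081]
wrist rack_stem 0.56 [0.653 0.191 0.136]
wrist lid_centre 0.84 [0.437 0.122 0.023]
26.6 [0.5771 0.1942 0.2352] [-179.98   -0.08    0.04] 0.0847 [-0.1  0.9  0.3]
[278.07846589 112.68494849]
[278.1370924  110.54766271]
52 218 219 219 218 218 218 219 219 218 219 222 187 195 202 201 198 176 222 219 219 218 219 219 218 218 218 218 218
56 219 218 218 218 218 218 219 219 217 196 197 196 195 195 199 200 201 203 206 185 220 218 218 218 218 218 219 219
60 219 218 218 218 218 218 198 199 199 202 206 207 205 204 203 202 198 199 199 198 197 168 218 218 218 219 219 217
64 218 218 218 218 218 216 193 193 197 200 201 200 203 203 200 199 204 206 208 208 206 208 203 219 219 218 219 219
68 218 219 218 218 210 191 193 193 194 194 172 179 203 174 185 189 207 137 202 202 201 201 205 193 220 218 219 219
72 219 219 218 210 194 194 196 196 195 192  84 227 222 220 222 222 228  36 191 181 197 197 198 201 165 219 218 219
76 218 218 220 190 193 195 197 184 175 222 220 230 111  80  80  86 234 221 224  65 195 198 195 194 197 226 2
[... 1969 characters left out ...]
 219
148 220 219 218 219 218 128 158 109 110 107 108 109 103 105 134 117 165 196 197 198 199 199 195 219 219 219 218 219
152 219 219 219 219 218 220 124 176  96 107 110 114 125 205 200 196 195 191 192 192 192 189 221 218 218 218 219 219
156 218 219 219 218 219 218 218 222 149 182 185 182 195 194 195 192 193 192 195 198 223 218 219 218 219 219 219 219
160 218 218 218 218 219 218 217 219 219 223 133 174 200 202 200 201 202 169 221 219 219 218 219 217 218 219 218 206
164 219 218 218 218 218 218 218 218 218 218 218 219 219 221 221 220 220 217 218 218 218 217 218 219 219 218 218 202
168 219 219 219 218 219 218 219 217 218 219 219 218 219 218 219 219 218 219 218 219 218 218 219 217 218 219 218 180
```

Rack stem is at (280,110), concentric with the jar rim at (278,108). Now the lid.

Request:
servo_tool(rows="0.085 -0.03 0.015 0 0; 0.085 -0.035 0.018 0 0; 0.085 -0.035 0.018 0 0; 0.085 -0.035 0.018 0.02 0; 0.085 -0.004 0.002 0.035 0; 0.085 0 0 0.03 0; 0.085 0 0 0 0; 0.085 0 0 0 0")

```text
clock: 27.47
tcp_pos: [0.4413, 0.1238, 0.1498]
tool_rot: [180.0, 0.1, -0.0]
force: [0.9, 0.2, 0.8]
grip_width: 0.0855
grasp_force: 0.0
```

```bash
cat >> h.py <<'E'
def fit(im,win,thr,z,above=True):
    x0,x1,y0,y1=win; g=cv2.cvtColor(im,cv2.COLOR_RGB2GRAY)[y0:y1,x0:x1]
    m=(g>thr).astype(np.uint8); c=max(cv2.findContours(m,0,1)[0],key=cv2.contourArea).reshape(-1,2)+[x0,y0]
    c=cv2.convexHull(c.astype(np.int32)).reshape(-1,2)
    P=np.array([ray('wrist',u,z)[:2] for u in c],np.float32); (cx,cy),r=cv2.minEnclosingCircle(P)
    A=np.c_[2*P,np.ones(len(P))];s=np.linalg.lstsq(A,(P**2).sum(1),rcond=None)[0]
    print('circle',cx,cy,r*2,'ls',s[:2],2*np.sqrt(s[2]+s[0]**2+s[1]**2), c.min(0),c.max(0))
E
python3 -c "
from h import *
im,s=look(['lid_centre'],'wl')
for t in (195,205,215): fit(im,(190,370,120,300),t,.048)
"
```

```text
wrist lid_centre 0.68 [0.436 0.123 0.026]
27.47 [0.4413 0.1238 0.1498] [179.99   0.12  -0.02] 0.0855 [0.9 0.2 0.8]
circle 0.4375423789024353 0.1268160492181778 0.05737702548503876 ls [0.43964529 0.12655055] 0.054113052047998024 [236 181] [312 240]
circle 0.4376627504825592 0.12672026455402374 0.05730387195944786 ls [0.43984295 0.12669259] 0.053944898579920325 [236 181] [312 240]
circle 0.43781816959381104 0.12686200439929962 0.05689943581819534 ls [0.4398295 0.126457 ] 0.053827238668438075 [236 181] [312 240]
```

Request:
servo_tool(rows="0.085 -0.004 -0.0022 0.02 0; 0.085 0 0 0.035 0; 0.085 0 0 0.03 0; 0.085 0 0 0.02 0; 0.085 0 0 0.01 0; 0.085 0 0 0 0; 0.085 0 0 0 0")

```text
clock: 28.15
tcp_pos: [0.4382, 0.1264, 0.0362]
tool_rot: [-180.0, -0.1, 0.0]
force: [0.4, 0.2, 0.5]
grip_width: 0.0851
grasp_force: 0.0
```

```bash
python3 -c "
from h import *
im,s=look(['lid_centre'],'wl2')
g=cv2.imread('pics/wl2.png',0)
for r in range(200,380,6): print(r,' '.join('%3d'%v for v in g[r,156:404:7]))
"
```

```text
wrist lid_centre 0.66 [0.437 0.123 0.025]
28.15 [0.4382 0.1264 0.0362] [-179.98   -0.06    0.01] 0.0851 [0.4 0.2 0.5]
200 159 158 152 156 157 157 155 154 153 152 152 159 153 150 149 149 149 142 158 156 151 161 154 158 156 157 152 159 154 155 153 150 151 158 164 156
206 163 157 148 149 160 153 151 157 154 148 147 150 148 154 159 149 120 122 123 134 153 156 156 155 155 151 151 159 156 160 155 151 154 157 157 161
212 156 151 149 150 155 145 149 157 153 151 147 145 149 158 115 120 123 124 126 126 124 122 158 159 153 151 149 152 155 160 158 159 158 153 151 157
218 150 148 143 148 152 153 153 158 152 151 154 151 151 112 118 121 123 124 124 125 125 127 122 154 149 149 146 147 150 152 156 157 154 150 152 151
224 147 151 169 151 147 151 154 144 146 146 151 158 109 113 118 123 124 126 127 127 126 126 126 119 152 151 151 152 151 151 158 152 152 158 150 152
230 161 167 169 151 154 147 152 149 148 148 155 102 112 117 121 123 124 126 126 127 127 128 124 122 123 152 157 155 153 153 153 154 156 158 153 153
236 165 166 157 163 154 149 155 148 154 157 168 106 114 118 121 124 126 128 126 129 129 126 12
[... 2757 characters left out ...]
 100  98  99  96 163 161 163 162 161 161 162 162 160 151  95  95 150 155 149 150 147 150 148 148 154  20  23
356  28   7 108 114 113 112 113 113 113  97  99 100 100 106  97 164 164 163 163 162  94  97  98 100  96 152 149 148 138 145 153 152 150 155 131  23
362  27 120 113 111 113 110 110 110 111 105 110  96 101 100  95  98  95  96  97  98 100  96  98  99  97 147 149 151 151 150 151 157 153 153 158  27
368  31  22 115 114 105 113 109 107 109 109 107  98  98  95  98  99  97  95 101 103  99  96  96  98  94 147 156 148 151 154 147 147 152 153  19  25
374  28  28  82 111 111 116 112 108 111 113 109  96  99  97 100  97  96  98  95  97  93  92  96  96 165 152 149 150 153 155 150 152 153 166  26  30
```

```bash
python3 -c "
from h import *
p=[ray('wrist',u,.048) for u in((277,240.5),(277,358.5),(211,297),(343,297))];print(p)
S={'tcp_pos':[.5771,.1942,.2352],'tool_rot':[180,-.05,.02]}
p=[ray('wrist',u,.119,S) for u in((278,71),(278,145.5),(243.5,108),(313.5,108))];print(p)"
```

```text
[array([0.46461424, 0.1265444 , 0.048     ]), array([0.40804919, 0.1265883 , 0.048     ]), array([0.4392421 , 0.15392101, 0.048     ]), array([0.43925595, 0.09919038, 0.048     ])]
[array([0.6740468 , 0.19415925, 0.119     ]), array([0.62363731, 0.19414457, 0.119     ]), array([0.64979533, 0.21845642, 0.119     ]), array([0.64985718, 0.16913485, 0.119     ])]
```

Request:
servo_tool(rows="0.085 -0.002 -0.0005 0.004 0; 0.085 0 0 0 0; 0.07 0 0 0 0; 0.05 0 0 0 0; 0.05 0 0 0 0; 0.05 0 0 0 0; 0.05 0 0 0 0; 0.05 0 0 0 0")

```text
clock: 28.92
tcp_pos: [0.4354, 0.1267, 0.0317]
tool_rot: [-180.0, -0.0, 0.0]
force: [-6.6, -0.8, 16.1]
grip_width: 0.0567
grasp_force: 60.7
```

Request:
servo_tool(rows="0.05 0 0 -0.02 0; 0.05 0 0 -0.035 0; 0.05 0 0 -0.035 0; 0.05 0 0 -0.04 0; 0.05 0 0 -0.04 0; 0.05 0 0 -0.04 0; 0.05 0 0 0 0; 0.05 0 0 0 0")

```text
clock: 29.58
tcp_pos: [0.4358, 0.1268, 0.2429]
tool_rot: [-180.0, -0.2, 0.0]
force: [-0.1, 0.1, -1.6]
grip_width: 0.0566
grasp_force: 64.6
```

Request:
servo_tool(rows="0.05 0.02 -0.01 0 0; 0.05 0.03 -0.014 0 0; 0.05 0.035 -0.016 0 0; 0.05 0.035 -0.016 0 0; 0.05 0.016 -0.009 0 0; 0.05 0.006 -0.002 0 0; 0.05 0 0 0 0; 0.05 0 0 0 0")

```text
clock: 30.25
tcp_pos: [0.5765, 0.1934, 0.2397]
tool_rot: [180.0, 0.1, 0.0]
force: [0.3, 0.0, -0.4]
grip_width: 0.0568
grasp_force: 64.6
```

```bash
python3 -c "
from h import *
im,s=look(['lid_centre','jar_centre'],'wl3')
g=cv2.imread('pics/wl3.png',0)
print('lid columns at c=280'); print([(r,g[r,280]) for r in range(205,380,3)])
print('lid row 300'); print([(c,g[300,c]) for c in range(190,370,4)])
for r in range(56,168,4): print(r,' '.join('%3d'%v for v in g[r,220:332:4]))
for c in('scene','side'): pic(c,c+'8'); tips(c,['lid_centre','jar_centre'])
"
```

```text
wrist lid_centre 0.67 [0.577 0.19  0.23 ]
30.25 [0.5765 0.1934 0.2397] [179.98   0.12   0.01] 0.0568 [ 0.3  0.  -0.4]
lid columns at c=280
[(205, np.uint8(120)), (208, np.uint8(121)), (211, np.uint8(119)), (214, np.uint8(120)), (217, np.uint8(121)), (220, np.uint8(122)), (223, np.uint8(120)), (226, np.uint8(120)), (229, np.uint8(122)), (232, np.uint8(120)), (235, np.uint8(131)), (238, np.uint8(223)), (241, np.uint8(217)), (244, np.uint8(218)), (247, np.uint8(218)), (250, np.uint8(217)), (253, np.uint8(218)), (256, np.uint8(217)), (259, np.uint8(217)), (262, np.uint8(217)), (265, np.uint8(218)), (268, np.uint8(218)), (271, np.uint8(217)), (274, np.uint8(218)), (277, np.uint8(218)), (280, np.uint8(218)), (283, np.uint8(228)), (286, np.uint8(157)), (289, np.uint8(156)), (292, np.uint8(157)), (295, np.uint8(156)), (298, np.uint8(156)), (301, np.uint8(155)), (304, np.uint8(156)), (307, np.uint8(154)), (310, np.uint8(156)), (313, np.uint8(155)), (316, np.uint8(155)), (319, np.uint8(175)), (322, np.uint8(174)), (325, np.uint8(175)), (328, np.uint8(172)), (331, np.uint8(174)), (334, np.uint8
[... 3984 characters left out ...]
 218 217 217 217 218 217 189 178 100 109 109 110 109 109 107 100 181 177 177 178 179 179 177 222 218 217 218 217
152 217 218 219 217 218 217 217 220 160 179  95  96 181 180 174 175 178 180 178 179 176 159 219 217 217 218 218 218
156 217 217 218 218 218 218 216 218 218 224 108 182 179 178 178 180 181 179 179 172 222 218 218 217 218 218 217 218
160 217 217 217 217 218 218 217 218 216 218 217 221 221 137 145 158 152 220 218 217 217 217 218 216 217 217 217 217
164 217 218 217 217 217 217 218 218 217 216 215 218 217 217 218 218 218 217 217 218 217 217 218 217 217 217 217 216
scene jar_centre 0.82 [0.649 0.195 0.088]
side lid_centre 0.82 [0.579 0.19  0.236]
side jar_centre 0.84 [0.648 0.194 0.087]
```

```bash
python3 -c "
from h import *
for L,z in((((278,70.5),(278,146),(243,108),(313.5,108)),.119),(((279,236),(279,360),(209,298),(348.5,298)),.2557)):
  p=[ray('wrist',u,z) for u in L];print((p[0]+p[1])[0]/2,(p[0]-p[1])[0],(p[2]+p[3])[1]/2,(p[2]-p[3])[1])"
```

```text
0.6484665265738347 0.0522825178591243 0.19335343685626322 0.05083480775167634
0.5775273984041569 0.05784081095130844 0.1930237559956804 0.05641951019791869
```

Request:
servo_tool(rows="0.05 0.015 0 0 0; 0.05 0.022 0 0 0; 0.05 0.02 0 0 0; 0.05 0.01 0 0 0; 0.05 0.004 0 0 0; 0.05 0 0 0 0; 0.05 0 0 0 0; 0.05 0 0 0 0")

```text
clock: 31.37
tcp_pos: [0.6475, 0.1938, 0.2411]
tool_rot: [-180.0, -0.0, 0.0]
force: [-0.4, 0.2, -1.0]
grip_width: 0.0565
grasp_force: 64.6
```

Request:
servo_tool(rows="0.05 0 0 0.01 0; 0.05 0 0 0.015 0; 0.05 0 0 0.02 0; 0.05 0 0 0.015 0; 0.05 0 0 0.008 0; 0.05 0 0 0 0; 0.05 0 0 0 0")

```text
clock: 31.95
tcp_pos: [0.648, 0.1938, 0.1731]
tool_rot: [-180.0, 0.0, 0.0]
force: [0.3, -0.1, -0.2]
grip_width: 0.0564
grasp_force: 64.6
```

Request:
servo_tool(rows="0.05 -0.0005 0 0.008 0; 0.05 0 0 0.006 0; 0.05 0 0 0.003 0; 0.05 0 0 0.002 0; 0.05 0 0 0 0; 0.05 0 0 0 0; 0.05 0 0 0 0")

```text
clock: 32.53
tcp_pos: [0.6478, 0.1937, 0.1541]
tool_rot: [-180.0, -0.0, 0.0]
force: [-0.2, -0.7, -1.3]
grip_width: 0.0569
grasp_force: 64.6
```

Request:
servo_tool(rows="0.05 0 0 0.001 0; 0.05 0 0 0 0; 0.05 0 0 0 0")

```text
clock: 32.78
tcp_pos: [0.6477, 0.1937, 0.1529]
tool_rot: [-180.0, -0.0, 0.0]
force: [0.8, 0.6, 0.1]
grip_width: 0.0567
grasp_force: 64.6
```

Request:
servo_tool(rows="0.05 0 0 0.0008 0; 0.05 0 0 0 0; 0.05 0 0 0 0")

```text
clock: 33.03
tcp_pos: [0.6476, 0.1937, 0.152]
tool_rot: [-180.0, 0.0, 0.0]
force: [0.6, -0.7, 0.1]
grip_width: 0.0566
grasp_force: 64.6
```

Request:
servo_tool(rows="0.05 0 0 0.0007 0; 0.05 0 0 0 0; 0.05 0 0 0 0")

```text
clock: 33.28
tcp_pos: [0.6476, 0.1937, 0.1513]
tool_rot: [-180.0, 0.0, 0.0]
force: [0.5, 0.6, -1.1]
grip_width: 0.0564
grasp_force: 64.6
```

Request:
servo_tool(rows="0.05 0 0 0.0006 0; 0.05 0 0 0 0; 0.05 0 0 0 0")

```text
clock: 33.53
tcp_pos: [0.6477, 0.1937, 0.1509]
tool_rot: [-180.0, -0.0, 0.0]
force: [0.3, 1.4, 1.6]
grip_width: 0.0561
grasp_force: 64.7
```

Request:
servo_tool(rows="0.05 0 0 0.0006 0; 0.05 0 0 0 0; 0.05 0 0 0 0")

```text
clock: 33.78
tcp_pos: [0.6478, 0.1937, 0.1508]
tool_rot: [-180.0, -0.1, 0.0]
force: [-1.3, 0.2, 6.7]
grip_width: 0.0564
grasp_force: 65.3
```

Contact is at the expected height, so the cap is on the rim. Releasing and retreating.

Request:
servo_tool(rows="0.05 0 0 -0.0004 0; 0.07 0 0 0 0; 0.085 0 0 0 0; 0.085 0 0 0 0; 0.085 0 0 0 0; 0.085 0 0 -0.02 0; 0.085 0 0 -0.035 0; 0.085 0 0 -0.035 0")

```text
clock: 34.45
tcp_pos: [0.6471, 0.1936, 0.2406]
tool_rot: [180.0, 0.1, 0.0]
force: [1.7, -0.2, 0.3]
grip_width: 0.0853
grasp_force: 0.0
```

Request:
servo_tool(rows="0.085 -0.035 0 0 0; 0.085 -0.035 0 0 0; 0.085 -0.02 0 0 0; 0.085 0 0 0 0; 0.085 0 0 0 0")

```text
clock: 34.87
tcp_pos: [0.5571, 0.1938, 0.2412]
tool_rot: [-180.0, -0.1, 0.0]
force: [0.8, 0.5, 0.7]
grip_width: 0.0847
grasp_force: 0.0
```

```bash
python3 -c "
from h import *
im,s=look(['lid_centre','jar_centre','dish_centre'],'wf')
for t in (205,222): fit(im,(200,360,0,200),t,.167)
for c in('scene','side'): pic(c,c+'9'); tips(c,['lid_centre','jar_centre','dish_centre','cup_centre','pot_centre'])
g=cv2.imread('pics/wf.png',0)
for r in range(20,170,5): print(r,' '.join('%3d'%v for v in g[r,216:344:4]))
"
```

```text
wrist lid_centre 0.79 [0.651 0.189 0.143]
34.87 [0.5571 0.1938 0.2412] [-179.98   -0.07    0.03] 0.0847 [0.8 0.5 0.7]
circle 0.6336157321929932 0.19457213580608368 0.11227989196777344 ls [0.63363648 0.19640918] 0.10579132031239184 [211  11] [349 185]
circle 0.6346628069877625 0.1998458206653595 0.04326489940285683 ls [0.64952419 0.19269986] 0.05459221409678544 [233  86] [300 125]
scene lid_centre 0.66 [0.648 0.191 0.144]
scene jar_centre 0.66 [0.646 0.196 0.088]
scene dish_centre 0.82 [0.646 0.193 0.059]
scene cup_centre 0.86 [ 0.455 -0.132  0.016]
scene pot_centre 0.94 [0.676 0.007 0.025]
side lid_centre 0.57 [0.649 0.193 0.144]
side jar_centre 0.78 [0.647 0.192 0.086]
side dish_centre 0.51 [0.645 0.191 0.06 ]
side cup_centre 0.69 [ 0.458 -0.125  0.014]
side pot_centre 0.78 [0.678 0.004 0.026]
20 154 207 219 219 218 219 218 218 218 218 219 217 219 219 204 218 222 224 176 213 161 121 138 144 148 146 144 143 144 144 147 145
25 152 212 218 219 218 219 218 218 218 218 197 220 218 218 219 218 218 218 219 218 218 220 221 218 218 218 220 219 216 163 123 146
30 144 213 218 218 218 218 218 2
[... 2949 characters left out ...]
 219 219 217 219 218 219 218 220 147 152
145 218 218 218 219 218 218 219 218 220 222 128 134 175 220 218 217 218 218 218 218 217 219 219 218 218 218 219 219 219 189 153 157
150 219 219 218 218 219 219 218 218 219 218 218 219 219 218 218 218 219 218 218 219 219 219 217 219 218 219 219 218 218 144 158 151
155 219 219 219 218 219 220 218 217 217 218 218 218 217 218 218 219 218 219 219 219 218 218 219 218 219 219 218 219 215 133 144 155
160 219 219 218 219 219 218 219 218 218 217 218 217 217 218 217 217 219 218 218 217 219 218 219 218 219 219 219 219 211 152 150 156
165 218 218 218 219 219 218 219 218 218 219 217 217 218 218 218 218 219 219 217 218 219 217 217 219 219 218 218 218 198 145 151 150
```

Both fixed views put the cap centre at (0.648, 0.192, 0.144), directly over the jar and at the expected height. The cup and pot haven't moved.

```bash
python3 -c "
from h import *
print(arm.finish_job())"
```

```text
the job is handed in; nothing more can be done
None
```

I built the stack on the stirrer in the order asked (dish, jar, rack, cap) and handed it in at about 35 s. Camera checks put every piece within about 2 mm of the plate's centre, with the cap at rim height and the cup and specimen pot unmoved; the hand-in returned no verdict.

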